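# Load a slide box into the back of a bolted freezer-rack tray

### The arm

A 7-joint arm with a two-finger parallel gripper is mounted at the origin on the work surface; the furniture and walls round the work are solid. World frame = base frame: x ahead of the robot, y to its left, z up, the work surface at z = 0. Lengths are in m, angles in rad, forces in N, time in s.
With the tool pointing down it reaches from about 0.425 to 0.925 m from the base axis. Payload 6.8 kg.
Tool frame: the origin (TCP) lies at the very end of the fingers, on their centre line; the grasp point (between the pads) lies 19 mm behind it; z points along the fingers, y is the line along which they close (so a half turn about z gives the same grasp; the last joint's range is limited). The gripper opens to 85 mm and grips with 20 to 120 N. Pads are 22 mm wide; open, the fingers measure 114 mm over their backs; the gripper's body (76 mm by 85 mm) begins 54 mm behind the grasp point. The pads swing forward as they close: fully open they stand 13 mm farther back than shut.
Start: joints at [0.996, 0.477, 0.022, 1.555, -0.011, 1.109, -0.083], TCP at [0.304, -0.603, 0.206] pointing down, gripper open.
Joint ranges: [-2.96, 2.96], [-0.34, 2.1], [-1.41, 1.46], [0.24, 2.44], [-1.37, 4.51], [0.17, 1.92], [-2.96, 2.96]. Speed limits (rad/s): [2.39, 2.39, 3.14, 3.14, 3.14, 3.14, 3.14].

### API

Orientations are given as a unit quaternion [w, x, y, z].
In Python, from station import bot gives the robot as it stands.
- The arm moves only by the tool nudge_tcp, called as name(argument=value, ...) on one line, values as JSON. Schema: {"type":"object","properties":{"motion":{"type":"array","items":{"type":"object","properties":{"sx":{"type":"number"},"sy":{"type":"number"},"sz":{"type":"number"},"yaw":{"type":"number"},"jaw":{"type":"number"}},"additionalProperties":false,"required":["jaw"]},"minItems":1,"maxItems":20},"grip_force":{"type":"number"},"only":{"type":"string"},"quiet":{"type":"boolean"},"lines":{"type":"string"}},"required":["motion"],"additionalProperties":false}. motion is a list of rows, 1 to 20 of them, each an object with the fields sx, sy, sz (the shift in shares of the most that a row can go, 1 being 50 mm), yaw (a turn about the tool's z in parts of the range, where 1.0 means 2 rad), jaw (the opening from 0.0 (shut) to 1.0 (fully open)); a field left out counts as zero (the opening has to be given); each row shifts and turns the commanded pose from where the row before left it, along the tool's axes as they then stand; what a row does not reach is not made up. A row lasts 1/10 s, in which the tool goes at most 0.05 m and 0.15 rad, less where a joint would pass 70% of its speed; a pose out of reach is approached as far as the arm can. The fingers move at their own pace and stop on an object; grip_force is the grip in N (left out, the last holds). Time passes only in rows, so rows that do not move let the fingers close. The tool returns the time, the measured TCP pose, the force, the opening and the grip force at its end. only (a regular expression) keeps the lines of the reply that match it, lines (a string "A,B") keeps lines A to B, and quiet returns only ok. No shift or turn number may pass 1 either way. Input that does not fit is refused with a message, and nothing moves.
- bot.get_obs(): the state, without advancing time (a new reading comes with each control period).
- bot.read_camera(name): name is "side" or "top"; returns the picture (420x560x3 uint8, blue, green, red); there is no depth.
- bot.camera_info(name): a dict with "vertical_fov" (degrees; the focal length in pixels is half the picture's height over the tangent of half this angle, whatever the lens; pixels are square), "cx", "cy" (the principal point, pixels), "view" (4x4, takes a point from world to camera coordinates). Camera axes: x right, y up, looking along -z (the intrinsics and any distortion apply to the point x, -y, -z); pixel columns grow to the right and rows downward; lengths in m; the calibration is good to about 2 mm. A picture is of the moment at which its call begins. camera_info takes no time and is no camera call.
- bot.hand_in(): hands the job in; it is judged then, once.
The state is a dict: "t": time; "q": joint angles; "joint_vel": joint speeds; "joint_torque": joint torques, N m; "eef_pos": TCP position; "tool_rot": TCP orientation; "contact_force": force on the tool from outside, world axes, zero at the start; "torque": the same for the moment, N m; "gripper_width": opening from 0.0 (shut) to 1.0 (fully open); "grasp_force": force on a finger pad.
Only numpy, scipy, OpenCV 4.12 (cv2) and the standard library are available. Lean on these libraries where they do the work, as an engineer would, in place of code of your own. Each camera call takes 0.05 s, during which the arm holds its last target. There are 200 camera calls.

### The job

Store the slide box that lies on the bench in the free bay at the back of the freezer rack's tray: lift the drop bolt by its knob right up so that the tray is free, draw the tray out by its handle all the way to its stop, and lay the box flat and lid up in the empty back bay, down on the tray's floor between the rails. Leave the bolt up and the tray fully out for the next boxes, and do not disturb the boxes already stored or the other things lying about.

Things in the scene. Friction and masses are not known exactly. Their poses are not given: they have to be found in the camera images.
- rack: the freezer rack: fixed open sheet-steel frame, 198 wide (y), 220 deep (x), 123 mm high, with a sliding tray as its upper level and an open shelf below. Origin at the foot of the middle of its front face. x runs from its front to its back (the tray is drawn out along -x), y to its left as seen from the robot, z up.
- slide_box: the box to store: closed rectangular blue microscope-slide box, 35 (x) x 84 (y) x 32 mm high, about 0.2 kg, lying flat on the bench, lid up, to the right of the rack. Origin at the centre of its underside, z up.
- bolt_knob (a point): middle of the bolt's round black mushroom knob, 22 mm across, spanning 14 mm below to 8 mm above this point. The bolt is an 8 mm upright steel rod in a guide at the right front corner of the rack's roof. With the bolt down this point is 149 mm above the bench and 26 mm above the roof. Its x, y, z axes are parallel to the rack's.
- bolt (a joint): height to which the drop bolt is lifted, m: 0 down (its foot stands 15 mm deep in front of the tray's front panel and locks the tray), 0.030 right up at its stop; it may start up to 3 mm up. The tray is free above 0.016. About 3.5 N lift it; its stiff bush holds it wherever it is left.
- tray_handle (a point): middle of the tray's pull handle: horizontal steel bow, bar 10 mm thick, straight over 72 mm along the rack's y, 45 mm in front of the tray's front panel (40 mm clear behind the bar), 98 mm above the bench, 25 mm below the roof, open above. 20 mm left of the rack's middle; the bolt is 103 mm to its right and, when shut, 36 mm behind it. Axes as the rack's; moves with the tray.
- tray (a joint): how far the tray is drawn out, m: 0 shut, 0.175 at its stop. Needs about 3 N plus a little for speed, stays where it is left. With the bolt down it moves only about 5 mm.
- bay_left (a point): centre of the floor of the tray's left back bay, 72 mm above the bench, 141.5 mm behind and 26 mm left of the handle's middle; moves with the tray, axes as the rack's. Takes one slide box, 84 mm length along x: 43 mm wide between side rails 2 mm thick, 8 mm high; 93 mm long from a cross rail (8 mm high) to the back wall (15 mm high). 22 mm free from the outer rail to the side wall (15 mm high).
- bay_right (a point): the same for the right back bay, 92 mm to the right of bay_left. One of the two back bays is taken by stored_back, the other is empty. Both lie under the roof while the tray is shut; at the tray's stop a box in them ends 36 mm in front of the roof's edge.
- stored_back: a slide box like the one to store, loose, already in the left or the right back bay (hidden under the roof while the tray is shut). Origin at the centre of its underside, its y along the tray.
- stored_front_left: slide box already stored, lying crosswise in the left front place of the tray. Origin at the centre of its underside.
- stored_front_right: the same in the right front place.
- front_left (a point): centre of the floor of the tray's left front place; the box there lies within 6 mm of it. Moves with the tray.
- front_right (a point): the same for the right front place.
- forceps: steel forceps, 130 x 17 x 10 mm, lying front to back on the rack's roof, over the left or right half. Leave them. Origin at the centre of the underside.
- tape_roll: roll of tape lying flat on the bench at the right, 96 mm across, 25 mm high. Leave it. Origin at the centre of the underside.
- marker: marker pen, 135 x 17 x 16 mm, lying on the bench at the right front. Leave it. Origin at the centre of the underside.
- microtube: small capped plastic tube, 42 x 16 x 14 mm, lying on the bench in front of the rack, near the robot. Leave it. Origin about its middle, 1 mm above the bench.
- dropper_bottle: small dropper bottle with a rubber bulb, 34 mm across, 97 mm high, standing at the left. Leave it. Origin at the centre of the underside.

How it is judged:
By the outcome, as a careful person would: the job done as asked, in the order asked, and still so for the second after the job is handed in, with the robot touching nothing.
It also fails if it takes over 69 s, if anything falls off the work surface, if the arm or the gripper's body presses on something with over 40 N, if the wrist force passes 120 N, or if a joint passes its speed limit or range.

## Working session

There is one attempt and no reset: what is moved stays moved. The work goes in short steps, Python scripts to look and compute and a tool call to move; the robot and the scene stay as the last step left them, time stands still between calls to the robot, and variables do not carry over. Pictures are saved under pics/ and viewed, at most 10 in all, crops included, and the job is handed in when it is done.

```bash
ls; mkdir -p pics; python3 - <<'E'
from station import bot
import cv2
for n in("side","top"):
    i=bot.camera_info(n);print(n,{k:(v.tolist() if hasattr(v,'tolist') else v) for k,v in i.items()})
    cv2.imwrite(f"pics/{n}0.png",bot.read_camera(n))
print(bot.get_obs())
E
```

```text
pics
station.py
side {'vertical_fov': 44.83604804731951, 'cx': 276.91868377082955, 'cy': 200.7138546586218, 'view': [[0.9700617534246205, 0.2425449231280055, 0.012335104684644816, -0.5402386746050444], [-0.1459138152132933, 0.5414769364604354, 0.8279564516394102, 0.01592541891090987], [0.1941374592206567, -0.8049687494221448, 0.5606567215160236, -1.9022818417302352], [0.0, 0.0, 0.0, 1.0]]}
top {'vertical_fov': 46.034803408412266, 'cx': 278.41478158790284, 'cy': 211.9106366127874, 'view': [[-0.007764071670042554, -0.9999697978340086, 0.0003501584132470076, -0.06181902463776646], [0.9880220580950467, -0.007617336109185564, 0.15412458891503167, -0.5873920001298131], [-0.15411726674428874, 0.0015425985905677595, 0.9880513592323316, -1.5860751804621245], [0.0, 0.0, 0.0, 1.0]]}
{'t': 0.1, 'q': array([ 0.99589991,  0.47772785,  0.0223305 ,  1.55636619, -0.011524  ,
        1.10931848, -0.08313044]), 'joint_vel': array([ 0.00048126, -0.00346979, -0.00063722, -0.00194933,  0.00038441,
        0.0009063 , -0.00149194]), 'joint_torque': array([ 4.59991992e-03, -5.97768581e+01,  1.61397178e+00, -2.81956762e+01,
        1.28489966e-02,  5.04431926e-03, -3.96337759e-05]), 'eef_pos': array([ 0.30350127, -0.60225501,  0.20471002]), 'tool_rot': array([-8.10663008e-04,  9.72886922e-01,  2.31279746e-01, -2.42506012e-04]), 'contact_force': array([ 0.02856725, -0.11245629, -0.11445545]), 'torque': array([ 0.03395508, -0.00563362, -0.01508758]), 'grasp_force': 0.0, 'gripper_width': 0.9983041320153027}
```

View pics/side0.png

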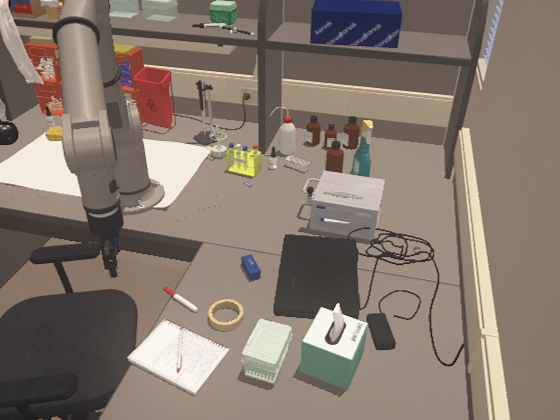

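View pics/top0.png

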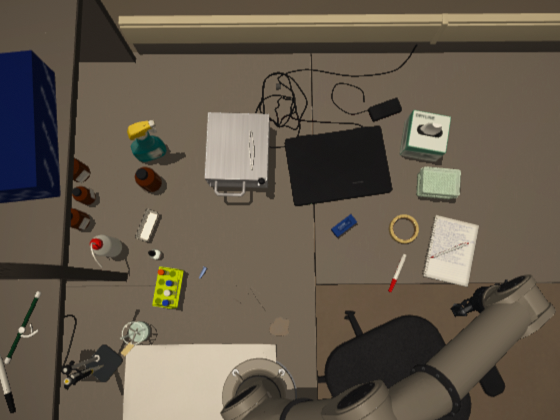

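The top view shows the rack at about (238,150), its handle at (230,187), the knob at (262,182) and the blue box at (344,226). In the side view the knob is at (310,191) and the box at (251,267). Next I'll look at enlarged crops.

```bash
cat > h.py <<'E'
import numpy as np, cv2
from station import bot
def cam(n):
    i=bot.camera_info(n);f=210/np.tan(np.radians(i["vertical_fov"])/2)
    return f,i["cx"],i["cy"],np.array(i["view"])
def onz(n,u,v,z):
    f,cx,cy,V=cam(n);R=V[:3,:3];c=-R.T@V[:3,3]
    d=R.T@np.array([(u-cx)/f,-(v-cy)/f,-1]);return c+d*(z-c[2])/d[2]
def proj(n,p):
    f,cx,cy,V=cam(n);q=V[:3,:3]@np.array(p)+V[:3,3];return np.array([cx-f*q[0]/q[2],cy+f*q[1]/q[2]])
def crop(n,x,y,w,h,s,img=None):
    img=bot.read_camera(n) if img is None else img
    return cv2.resize(img[y:y+h,x:x+w],None,fx=s,fy=s,interpolation=cv2.INTER_CUBIC)
E
python3 - <<'E'
from h import *
t=cv2.imread("pics/top0.png");s=cv2.imread("pics/side0.png")
cv2.imwrite("pics/c1.png",crop("top",195,100,180,145,4.4,t))
cv2.imwrite("pics/c2.png",crop("side",230,160,170,125,4.6,s))
print(cam("top"),bot.camera_info("top").keys())
E
```

```text
(np.float64(494.31153015790454), 278.41478158790284, 211.9106366127874, array([[-7.76407167e-03, -9.99969798e-01,  3.50158413e-04,
        -6.18190246e-02],
       [ 9.88022058e-01, -7.61733611e-03,  1.54124589e-01,
        -5.87392000e-01],
       [-1.54117267e-01,  1.54259859e-03,  9.88051359e-01,
        -1.58607518e+00],
       [ 0.00000000e+00,  0.00000000e+00,  0.00000000e+00,
         1.00000000e+00]])) dict_keys(['vertical_fov', 'cx', 'cy', 'view'])
```

View pics/c1.png

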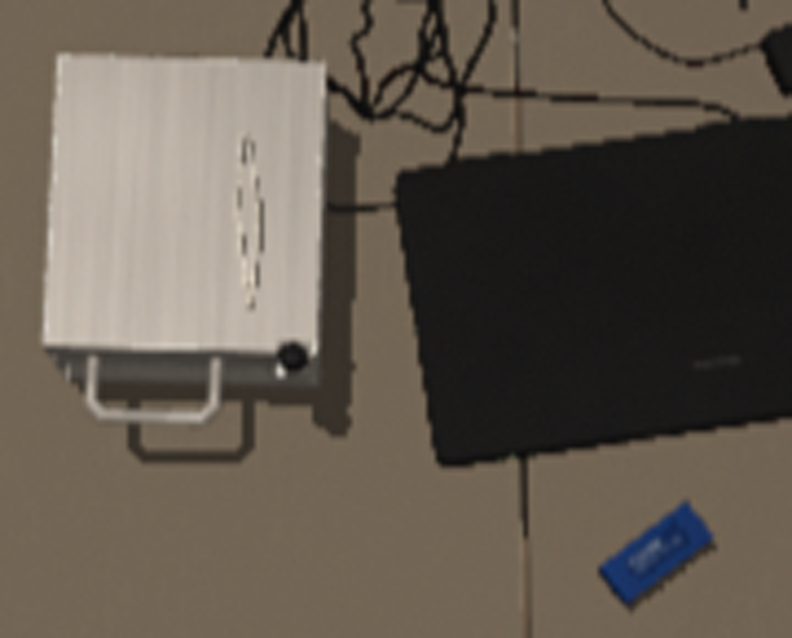

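View pics/c2.png

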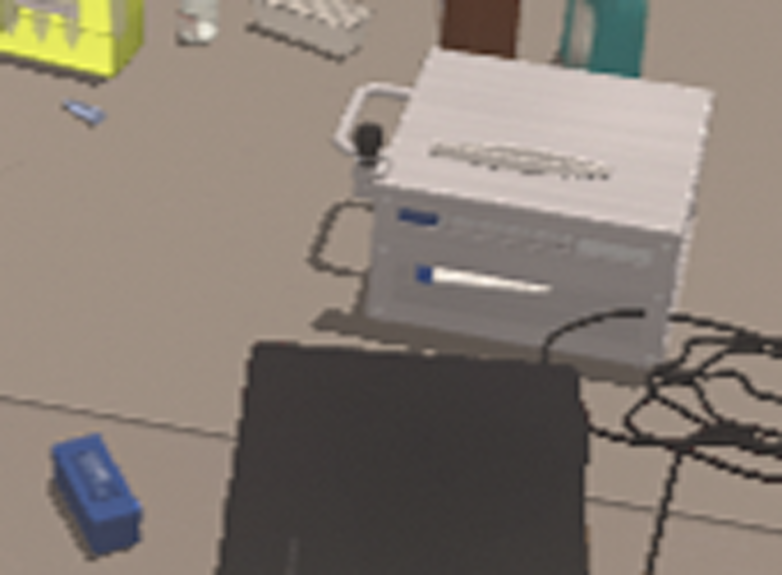

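```bash
python3 - <<'E'
from h import *
T=lambda u,v,z:onz("top",195+(u+.5)/4.4-.5,100+(v+.5)/4.4-.5,z)
S=lambda u,v,z:onz("side",230+(u+.5)/4.6-.5,160+(v+.5)/4.6-.5,z)
np.set_printoptions(precision=4,suppress=True)
for n,p in dict(roofFL=(43,346),FR=(320,350),BL=(58,54),BR=(325,63)).items():print(n,T(*p,.123))
for n,p in dict(FL=(437,48),FR=(380,190),BL=(712,93),BR=(684,235)).items():print("side",n,S(*p,.123))
print("knob",T(292,356,.152),S(369,140,.150))
print("handle L,R corner",T(95,413,.1),T(215,418,.1), "mid",T(154,415,.1), "side",S(365,88,.1),S(340,145,.1))
for p in [(600,571),(687,502),(713,538),(632,600)]:print("box",T(*p,.032))
for p in [(52,450),(101,434),(140,512),(92,525)]:print("boxS",S(*p,.032))
print(cam("top")[3][:3,:3].T@-cam("top")[3][:3,3])
E
```

```text
roofFL [0.6848 0.168  0.123 ]
FR [ 0.6803 -0.0319  0.123 ]
BL [0.905  0.1603 0.123 ]
BR [ 0.8966 -0.0365  0.123 ]
side FL [0.6897 0.173  0.123 ]
side FR [ 0.6836 -0.0345  0.123 ]
side BL [0.9041 0.1616 0.123 ]
side BR [ 0.8988 -0.0343  0.123 ]
knob [ 0.6696 -0.0127  0.152 ] [ 0.6701 -0.0133  0.15  ]
handle L,R corner [0.6398 0.1328 0.1   ] [0.6354 0.0453 0.1   ] mid [0.638  0.0898 0.1   ] side [0.6404 0.1363 0.1   ] [0.6379 0.0509 0.1   ]
box [ 0.5291 -0.2399  0.032 ]
box [ 0.5811 -0.307   0.032 ]
box [ 0.5535 -0.3258  0.032 ]
box [ 0.507  -0.2634  0.032 ]
boxS [ 0.5081 -0.265   0.032 ]
boxS [ 0.5352 -0.2406  0.032 ]
boxS [ 0.5818 -0.3093  0.032 ]
boxS [ 0.5552 -0.3292  0.032 ]
[ 0.3354 -0.0638  1.6577]
```

The two views agree. The handle's middle is at (0.6385, 0.091), the knob at (0.670, -0.013) with rack yaw about -1.5°, and the box centre at (0.5436, -0.285) with its long axis at -53.4°. I'll start by rising and turning the tool to heading 88.5°, so the fingers close along the rack's x for both the knob and the handle.

Units first: shifts go in shares of 50 mm and turns go in shares of 2 rad. So -0.01 m is -0.2, -0.135 rad is -0.0675.

nudge_tcp(motion=[{"sz":-0.2,"yaw":-0.0675,"jaw":0.5},{"sz":-0.2,"yaw":-0.0675,"jaw":0.5},{"sz":-0.2,"yaw":-0.0675,"jaw":0.5},{"sz":-0.2,"yaw":-0.0675,"jaw":0.5},{"sz":-0.2,"yaw":-0.0675,"jaw":0.5},{"sz":-0.2,"yaw":-0.0675,"jaw":0.5},{"sz":-0.2,"yaw":-0.0675,"jaw":0.5},{"sz":-0.2,"yaw":-0.0675,"jaw":0.5},{"jaw":0.5},{"jaw":0.5}], grip_force=40)

```text
t: 1.1
eef_pos: [0.3036, -0.6027, 0.2851]
tool_rot: [-0.0, 0.717, 0.697, 0.0]
contact_force: [0.6, -0.7, 0.8]
gripper_width: 0.499
grasp_force: 0.0
```

```bash
cat >> h.py <<'E'
from scipy.spatial.transform import Rotation as Ro
def need(x,y,z,head):
    "tool-axis shift to a down-pointing TCP pose; turn, from the pose at the end of the turn"
    o=bot.get_obs();w=o["tool_rot"];R=Ro.from_quat([w[1],w[2],w[3],w[0]]).as_matrix()
    h=np.degrees(np.arctan2(R[1,0],R[0,0]));t=-np.radians((head-h+180)%360-180)
    d=np.array([x,y,z])-o["eef_pos"]
    a=R.T@d;a2=Ro.from_euler("z",-t).apply(a)
    print("t%.1f"%o["t"],"eef",o["eef_pos"].round(4),"head %.2f"%h,"tilt",R[:2,2].round(4),"need now-axes",a.round(4),"after-turn",a2.round(4),"turn %.3f"%t,"F",o["contact_force"].round(1),"w",round(o["gripper_width"],3))
E
python3 -c "from h import *;need(.670,-.013,.25,88.5)"
```

```text
t1.1 eef [ 0.3036 -0.6027  0.2851] head 88.41 tilt [-0.0002  0.0005] need now-axes [0.5996 0.3499 0.0353] after-turn [0.5991 0.3509 0.0353] turn -0.002 F [ 0.6 -0.7  0.8] w 0.499
```

Scaled: 0.04 m is 0.8, 0.026 m is 0.52.

nudge_tcp(motion=[{"sx":0.4,"sy":0.24,"jaw":0.5},{"sx":0.8,"sy":0.46,"jaw":0.5},{"sx":0.8,"sy":0.46,"jaw":0.5},{"sx":0.8,"sy":0.46,"jaw":0.5},{"sx":0.8,"sy":0.46,"jaw":0.5},{"sx":0.8,"sy":0.46,"jaw":0.5},{"sx":0.8,"sy":0.46,"jaw":0.5},{"sx":0.8,"sy":0.46,"jaw":0.5},{"sx":0.8,"sy":0.46,"jaw":0.5},{"sx":0.8,"sy":0.46,"jaw":0.5},{"sx":0.8,"sy":0.46,"jaw":0.5},{"sx":0.8,"sy":0.46,"jaw":0.5},{"sx":0.8,"sy":0.46,"jaw":0.5},{"sx":0.8,"sy":0.5,"jaw":0.5},{"sx":0.8,"sy":0.52,"jaw":0.5},{"sx":0.4,"sy":0.26,"jaw":0.5},{"jaw":0.5},{"jaw":0.5}])

```text
t: 2.9
eef_pos: [0.6696, -0.0113, 0.2843]
tool_rot: [-0.001, 0.716, 0.698, -0.001]
contact_force: [1.0, -1.3, -0.6]
gripper_width: 0.499
grasp_force: 0.0
```

```bash
python3 -c "from h import *;need(.670,-.013,.134,88.5)"
```

```text
t2.9 eef [ 0.6696 -0.0113  0.2843] head 88.57 tilt [-0.002  -0.0005] need now-axes [-0.0016  0.0007  0.1503] after-turn [-0.0016  0.0007  0.1503] turn 0.001 F [ 1.  -1.3 -0.6] w 0.499
```

Scaled: 0.03 m is 0.6, 0.025 m is 0.5.

nudge_tcp(motion=[{"sx":-0.02,"sz":0.4,"jaw":0.5},{"sx":-0.02,"sy":0.02,"sz":0.6,"jaw":0.5},{"sz":0.6,"jaw":0.5},{"sz":0.6,"jaw":0.5},{"sz":0.5,"jaw":0.5},{"sz":0.3,"jaw":0.5},{"jaw":0.5},{"jaw":0.3},{"jaw":0.0},{"jaw":0.0},{"jaw":0.0},{"jaw":0.0},{"jaw":0.0},{"jaw":0.0}], grip_force=50)

```text
t: 4.3
eef_pos: [0.6711, -0.0134, 0.1357]
tool_rot: [0.0, 0.716, 0.699, 0.0]
contact_force: [0.1, 0.1, -0.1]
gripper_width: 0.001
grasp_force: 0.0
```

```bash
python3 - <<'E'
from h import *
a=crop("side",270,140,130,105,3,None);b=crop("top",190,90,130,105,3,None)
cv2.imwrite("pics/c3.png",np.hstack([a,b]))
print(proj("side",bot.get_obs()["eef_pos"]),proj("top",bot.get_obs()["eef_pos"]))
E
```

```text
[309.87850614 193.76276547] [261.39238271 181.21587063]
```

View pics/c3.png

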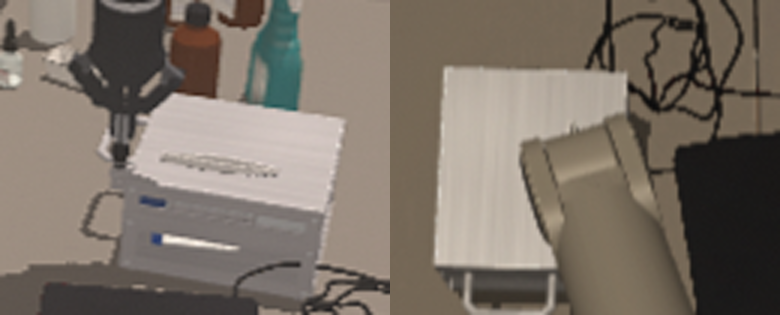

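```bash
python3 - <<'E'
from h import *
i=bot.read_camera("side");cv2.imwrite("pics/s3.png",i)
cv2.imwrite("pics/c4.png",crop("side",280,150,70,60,10,i))
E
```

```text
(no output)
```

View pics/c4.png

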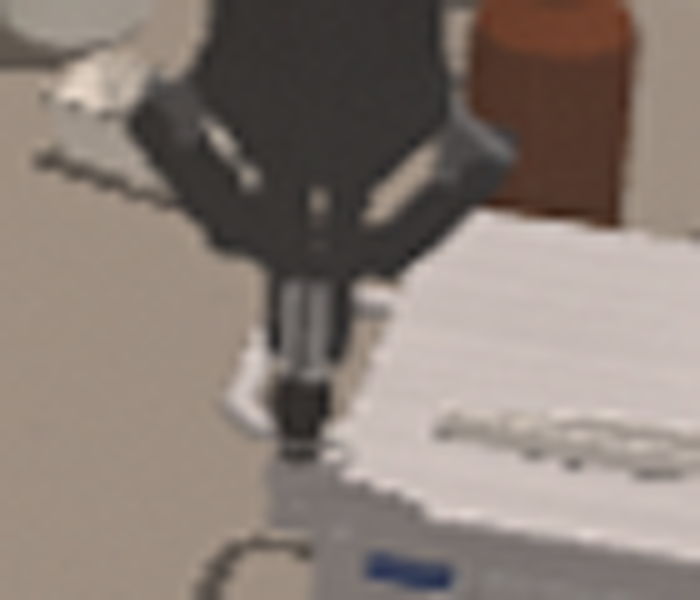

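The fingers closed fully on nothing. In this crop the black shape at rows 375–455 could be either the knob or black fingertips. I'll check the tip calibration against the start picture, and compare knob colours before and after.

```bash
python3 - <<'E'
from h import *
s=cv2.imread("pics/side0.png")
p=[.3035,-.6023,.2047];print("tip start",proj("side",p),"5cm up",proj("side",[.3035,-.6023,.2547]))
y=np.array([.45,-.893,0])
for sg in(-1,1):print(proj("side",np.array(p)+sg*.0425*y+[0,0,.013]))
a=crop("side",85,215,55,70,8,s);b=crop("side",290,160,45,70,8,cv2.imread("pics/s3.png"));c=crop("side",290,160,45,70,8,s)
cv2.imwrite("pics/c5.png",np.hstack([a,b])[:, :800])
# silhouettes: dark columns on the knob column
for n in("pics/side0.png","pics/s3.png"):
    g=cv2.imread(n)[178:202,305:317].mean(2).astype(int);print(n);print(g)
E
```

```text
tip start [117.55233002 276.43355917] 5cm up [114.13583263 260.84566387]
[117.25515396 261.16432507]
[116.06988862 284.37629528]
pics/side0.png
[[144 143 142 154 162 191 204 191 187 184 166 153]
 [143 136 169 197 186 176 162 158 170 175 181 186]
 [144 148 183 198 157 125 121 122 125 128 132 141]
 [136 166 197 185 146 133 140 139 139 134 130 122]
 [144 180 197 162 138 143 145 144 146 143 142 141]
 [170 195 188 156 141 144 145 144 144 144 145 144]
 [177 198 164 140 144 145 145 144 144 144 144 142]
 [201 190 152 140 146 148 147 146 145 144 144 142]
 [200 170 147 135 116 121 130 140 147 144 143 141]
 [194 160 113  81  68  70  71  93 133 145 142 160]
 [176 137  90  54  56  55  57  59 122 147 146 175]
 [158 114  71  52  57  60  57  50 119 145 165 188]
 [174 119  66  50  54  54  53  45 119 137 186 205]
 [198 161  83  48  51  52  50  53 118 152 184 197]
 [159 165 112  47  51  50  46 113 164 192 197 193]
 [126 129 105  62  48  48  55 139 184 196 196 193]
 [141 141 148 107  83  76  89 116 144 170 189 197]
 [146 142 124  79  61  56  77 156 188 168 180 196]
 [147 136 119 108  94  97 122 199 200 
[... 805 characters left out ...]
 52  52  66  72  63 120 144 145 172]
 [157 113  69  45  48  47  46  40 117 144 163 185]
 [173 117  63  46  49  49  47  42 116 136 184 203]
 [195 159  81  45  49  48  46  49 116 152 182 196]
 [157 164 110  42  47  49  44 111 163 191 195 191]
 [123 128 104  59  45  45  53 137 183 194 195 191]
 [139 140 125  83  82  74  88 115 143 169 188 195]
 [144 141 117  69  59  55  77 157 189 168 178 195]
 [145 134 118 108  92  97 109 134 136 150 183 193]
 [144 129 117 117 115 118 118 121 122 169 197 194]
 [141 132 119 120 118 117 116 117 113 125 133 130]
 [142 136 120 115 116 114 114 115 112 112 111 110]
 [144 136 122 116 123 120 115 118 117 117 117 116]
 [143 132 119 116 117 117 116 116 117 118 118 117]]
```

View pics/c5.png

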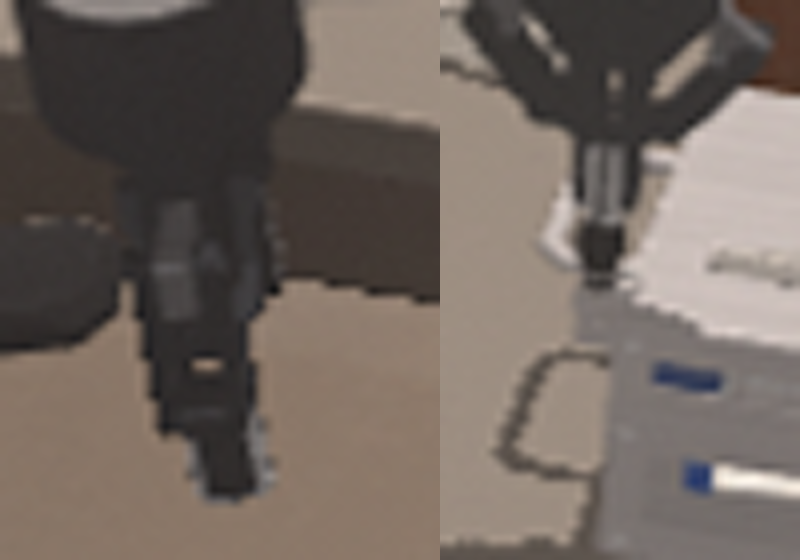

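The knob's pixels are unchanged, and the fingertips end right above it at row 187. The reported TCP projects to row 193.8, so the real tips sit about 20–25 mm higher than reported, and the start picture shows the same offset. I'll open and probe downwards gently, watching the force.

Scaled: -0.005 m is -0.1, 0.004 m is 0.08.

nudge_tcp(motion=[{"sz":-0.1,"jaw":0.5},{"jaw":0.5},{"jaw":0.5},{"jaw":0.5},{"sz":0.08,"jaw":0.5},{"sz":0.08,"jaw":0.5},{"sz":0.08,"jaw":0.5},{"jaw":0.5}])

```text
t: 5.25
eef_pos: [0.6704, -0.0135, 0.1275]
tool_rot: [-0.001, 0.716, 0.699, -0.001]
contact_force: [0.1, -0.3, 0.1]
gripper_width: 0.505
grasp_force: 0.0
```

```bash
python3 - <<'E'
from h import *
s=cv2.imread("pics/top0.png")
p=np.array([.3035,-.6023,.2047]);y=np.array([.45,-.893,0])
for q in(p,p+.05*y+[0,0,.013],p-.05*y+[0,0,.013],p+[0,0,.1]):print(proj("top",q))
g=s.mean(2)[280:326:2,438:500:2].astype(int)
for r,l in zip(range(280,326,2),g):print(r,*["%3d"%v for v in l])
E
```

```text
[464.24993441 298.71669018]
[480.92532897 290.74369845]
[450.86787087 306.90560236]
[478.04036405 299.43576699]
280  95 148 138 171 185 192 195 200 204 208 212 210 211 209 195 165  92  94  95  93  95  94  94  93  93  95  94  94  94  93  93
282  82  82  81  68  81 114 134 163 184 191 196 200 204 206 191 133  75  76  76  75  75  76  74  73  75  75  76  76  76  73  73
284  68  67  68  68  66  66  64  62  76 108 136 159 183 188 170  86  80  82  82  80  81  81  82  82  81  80  78  79  54  32  26
286  83  83  84  83  83  82  82  82  82  80  79  81  85 104 121  82  81  81  82  81  83  77  51  51  52  52  38  75  77  63  54
288  84  83  83  82  82  83  82  80  82  82  81  80  81  80  81  81  81  80  83  77  49  17  13  14  25  61  81  58  55  46  37
290  82  82  81  82  82  82  82  81  81  82  82  81  81  81  81  82  81  82  78  20  15  15  24  23  63  76  56  56  49  46  17
292  83  82  83  82  82  82  81  81  81  82  81  79  80  81  81  8
[... 1409 characters left out ...]
  81  80  81  81  79  54  60  66  71  76  80  83  86  89  90
316  81  81  81  82  81  82  81  82  56  58  62  61  61  63  63  80  80  80  81  58  56  61  67  72  76  80  83  86  88  90  93
318  81  81  81  82  81  82  82  81  81  81  81  82  80  80  81  80  80  81  54  53  62  68  73  76  80  84  86  88  92  92  93
320  80  81  81  82  81  80  81  82  81  80  81  81  80  80  80  80  81  57  54  63  69  73  77  80  83  86  89  91  93  94  96
322  81  80  80  81  80  80  81  82  81  81  81  82  80  81  81  80  62  55  63  69  74  77  80  84  87  89  91  92  95  96  96
324  79  80  80  81  81  81  81  81  80  80  81  81  80  80  81  64  57  63  69  73  77  81  85  87  90  91  92  94  96  96  97
```

Scaled: 0.004 m is 0.08.

nudge_tcp(motion=[{"sz":0.08,"jaw":0.5},{"sz":0.08,"jaw":0.5},{"jaw":0.5}])

```text
t: 5.55
eef_pos: [0.6706, -0.0135, 0.1198]
tool_rot: [-0.0, 0.716, 0.699, -0.0]
contact_force: [-0.9, 1.2, 0.6]
gripper_width: 0.501
grasp_force: 0.0
```

The reported TCP is now below roof height with no contact, which confirms the offset. I'll go a little lower and close.

Scaled: 0.003 m is 0.06.

nudge_tcp(motion=[{"sz":0.06,"jaw":0.5},{"sz":0.06,"jaw":0.5},{"jaw":0.4},{"jaw":0.0},{"jaw":0.0},{"jaw":0.0},{"jaw":0.0},{"jaw":0.0},{"jaw":0.0}], grip_force=50)

```text
t: 6.45
eef_pos: [0.6703, -0.0135, 0.1144]
tool_rot: [-0.0, 0.716, 0.699, -0.001]
contact_force: [-5.2, 0.1, 2.2]
gripper_width: 0.224
grasp_force: 48.9
```

Scaled: -0.004 m is -0.08, -0.002 m is -0.04.

nudge_tcp(motion=[{"sz":-0.08,"jaw":0},{"sz":-0.08,"jaw":0},{"sz":-0.08,"jaw":0},{"sz":-0.08,"jaw":0},{"sz":-0.08,"jaw":0},{"sz":-0.08,"jaw":0},{"sz":-0.04,"jaw":0},{"jaw":0}])

```text
t: 7.25
eef_pos: [0.6704, -0.0134, 0.1411]
tool_rot: [-0.0, 0.716, 0.699, -0.001]
contact_force: [-6.6, 0.1, -0.6]
gripper_width: 0.227
grasp_force: 49.5
```

nudge_tcp(motion=[{"sz":-0.04,"jaw":0},{"jaw":0}])

```text
t: 7.45
eef_pos: [0.6704, -0.0134, 0.1429]
tool_rot: [-0.0, 0.716, 0.699, -0.0]
contact_force: [-6.6, 0.8, -0.9]
gripper_width: 0.223
grasp_force: 49.4
```

nudge_tcp(motion=[{"sz":-0.04,"jaw":0},{"jaw":0}])

```text
t: 7.65
eef_pos: [0.6703, -0.0135, 0.1441]
tool_rot: [-0.001, 0.716, 0.699, -0.001]
contact_force: [-4.4, -0.1, -6.7]
gripper_width: 0.226
grasp_force: 50.8
```

Scaled: -0.002 m is -0.04.

nudge_tcp(motion=[{"sz":-0.04,"jaw":0},{"jaw":0},{"jaw":0}])

```text
t: 7.95
eef_pos: [0.6702, -0.0135, 0.1443]
tool_rot: [-0.001, 0.715, 0.699, -0.001]
contact_force: [2.4, 1.4, -26.0]
gripper_width: 0.222
grasp_force: 49.9
```

nudge_tcp(motion=[{"sz":-0.02,"jaw":0},{"jaw":0}])

```text
t: 8.15
eef_pos: [0.6701, -0.0135, 0.1444]
tool_rot: [-0.001, 0.715, 0.699, -0.001]
contact_force: [4.2, 1.0, -31.5]
gripper_width: 0.229
grasp_force: 50.4
```

Scaled: -0.02 m is -0.4, -0.01 m is -0.2.

nudge_tcp(motion=[{"sz":0.06,"jaw":0},{"jaw":0.4},{"jaw":0.4},{"jaw":0.4},{"sz":-0.2,"jaw":0.4},{"sz":-0.4,"jaw":0.4},{"sz":-0.4,"jaw":0.4},{"jaw":0.4}])

```text
t: 8.95
eef_pos: [0.6738, -0.013, 0.1996]
tool_rot: [0.003, 0.716, 0.698, 0.003]
contact_force: [0.2, 0.2, 0.7]
gripper_width: 0.396
grasp_force: 0.0
```

```bash
python3 -c "from h import *;need(.6385,.091,.062,88.5)"
```

```text
t8.9 eef [ 0.6738 -0.013   0.1996] head 88.61 tilt [0.008  0.0003] need now-axes [ 0.1031 -0.0389  0.1374] after-turn [ 0.103  -0.0391  0.1374] turn 0.002 F [0.2 0.2 0.7] w 0.396
```

Scaled: 0.03 m is 0.6, 0.02 m is 0.4.

nudge_tcp(motion=[{"sx":0.4,"sy":-0.14,"jaw":0.4},{"sx":0.6,"sy":-0.2,"jaw":0.4},{"sx":0.6,"sy":-0.2,"jaw":0.4},{"sx":0.4,"sy":-0.14,"jaw":0.4},{"sx":0.06,"jaw":0.4},{"jaw":0.4},{"jaw":0.4}])

```text
t: 9.65
eef_pos: [0.6402, 0.0884, 0.1946]
tool_rot: [0.001, 0.716, 0.698, -0.0]
contact_force: [0.3, 0.6, -0.2]
gripper_width: 0.392
grasp_force: 0.0
```

```bash
python3 -c "from h import *;need(.6385,.091,.062,88.5)
o=bot.get_obs()['eef_pos']
i=bot.read_camera('side');cv2.imwrite('pics/s4.png',i)
print(i[178:202,305:317].mean(2).astype(int)[::2])"
```

```text
t9.7 eef [0.6402 0.0884 0.1946] head 88.51 tilt [ 0.0005 -0.0011] need now-axes [ 0.0027 -0.0018  0.1326] after-turn [ 0.0027 -0.0018  0.1326] turn 0.000 F [ 0.3  0.6 -0.2] w 0.392
[[142 142 142 156 166 195 207 191 186 183 164 151]
 [142 150 136  95  59  49  52  65  90 118 132 139]
 [144 184 140  43  51  55  57  52  74 126 144 140]
 [176 200 142  58  48  50  50  45  90 133 144 141]
 [201 171 141 108  61  42  68 117 143 144 143 139]
 [113 131 143 138 126 120 134 144 144 143 135 168]
 [121 138 145 136 124 117 135 144 142 133 185 203]
 [120 122 122 118 119 117 121 124 121 173 197 192]
 [139 139 174 139  81  92 113 117 136 167 188 195]
 [145 134 118 106  90 150 193 218 197 165 180 192]
 [143 132 119 121 119 117 119 122 148 184 195 193]
 [143 137 122 115 123 120 124 132 134 149 153 159]]
```

The bolt is up: the knob moved about 7 rows, which is roughly 30 mm, and it stays there. Now I'll go down over the handle.

Scaled: 0.03 m is 0.6, 0.02 m is 0.4.

nudge_tcp(motion=[{"sx":0.04,"sy":-0.02,"sz":0.4,"jaw":0.4},{"sy":-0.02,"sz":0.6,"jaw":0.4},{"sz":0.6,"jaw":0.4},{"sz":0.4,"jaw":0.4},{"sz":0.3,"jaw":0.4},{"sz":0.2,"jaw":0.4},{"sz":0.14,"jaw":0.4},{"jaw":0.4}])

```text
t: 10.5
eef_pos: [0.6375, 0.0921, 0.0622]
tool_rot: [-0.0, 0.716, 0.698, -0.0]
contact_force: [-0.1, -0.5, 1.0]
gripper_width: 0.398
grasp_force: 0.0
```

nudge_tcp(motion=[{"jaw":0.2},{"jaw":0},{"jaw":0},{"jaw":0},{"jaw":0},{"jaw":0}], grip_force=60)

```text
t: 11.1
eef_pos: [0.638, 0.0926, 0.0637]
tool_rot: [0.0, 0.716, 0.699, 0.0]
contact_force: [-1.9, -0.3, 5.8]
gripper_width: 0.087
grasp_force: 58.8
```

Scaled: -0.015 m is -0.3, -0.01 m is -0.2.

nudge_tcp(motion=[{"sy":-0.1,"jaw":0},{"sy":-0.2,"jaw":0},{"sy":-0.3,"jaw":0},{"sy":-0.3,"jaw":0},{"sy":-0.3,"jaw":0},{"sy":-0.3,"jaw":0},{"sy":-0.3,"jaw":0},{"sy":-0.3,"jaw":0},{"sy":-0.3,"jaw":0},{"sy":-0.3,"jaw":0},{"sy":-0.3,"jaw":0},{"sy":-0.2,"jaw":0},{"sy":-0.1,"jaw":0},{"jaw":0}])

```text
t: 12.5
eef_pos: [0.4726, 0.0983, 0.0637]
tool_rot: [0.0, 0.715, 0.699, 0.001]
contact_force: [-2.2, 5.5, 9.3]
gripper_width: 0.083
grasp_force: 60.2
```

nudge_tcp(motion=[{"sy":-0.06,"jaw":0},{"sy":-0.06,"jaw":0},{"jaw":0},{"jaw":0}])

```text
t: 12.9
eef_pos: [0.4677, 0.0985, 0.0637]
tool_rot: [0.0, 0.715, 0.699, 0.002]
contact_force: [1.0, 4.8, 6.2]
gripper_width: 0.086
grasp_force: 59.9
```

Scaled: -0.003 m is -0.06, -0.002 m is -0.04.

nudge_tcp(motion=[{"sy":-0.06,"jaw":0},{"sy":-0.04,"jaw":0},{"jaw":0},{"jaw":0}])

```text
t: 13.3
eef_pos: [0.4631, 0.0987, 0.0637]
tool_rot: [0.0, 0.715, 0.699, 0.002]
contact_force: [1.7, 4.8, 5.3]
gripper_width: 0.082
grasp_force: 59.7
```

nudge_tcp(motion=[{"sy":-0.04,"jaw":0},{"sy":-0.04,"jaw":0},{"jaw":0}])

```text
t: 13.6
eef_pos: [0.4632, 0.0987, 0.0638]
tool_rot: [0.002, 0.716, 0.699, 0.006]
contact_force: [14.8, 3.9, -11.2]
gripper_width: 0.086
grasp_force: 58.7
```

Scaled: -0.04 m is -0.8, 0.003 m is 0.06.

nudge_tcp(motion=[{"sy":0.06,"jaw":0},{"jaw":0.3},{"jaw":0.4},{"jaw":0.4},{"sz":-0.2,"jaw":0.4},{"sz":-0.6,"jaw":0.4},{"sz":-0.8,"jaw":0.4},{"sz":-0.6,"jaw":0.7},{"sz":-0.4,"jaw":0.8},{"jaw":0.8}])

```text
t: 14.6
eef_pos: [0.4623, 0.0971, 0.1959]
tool_rot: [0.002, 0.716, 0.698, 0.002]
contact_force: [0.4, -0.6, -0.3]
gripper_width: 0.798
grasp_force: 0.0
```

```bash
python3 -c "from h import *;need(.5436,-.285,.15,126.6)"
```

```text
t14.6 eef [0.4623 0.0971 0.1959] head 88.61 tilt [0.0057 0.0006] need now-axes [-0.3801  0.0903  0.0462] after-turn [-0.3551 -0.1628  0.0462] turn -0.663 F [ 0.4 -0.6 -0.3] w 0.798
```

Scaled: -0.04 m is -0.8, -0.035 m is -0.7, -0.143 rad is -0.0715.

nudge_tcp(motion=[{"sx":-0.4,"sy":0.1,"jaw":0.8},{"sx":-0.7,"sy":0.16,"jaw":0.8},{"sx":-0.8,"sy":0.2,"jaw":0.8},{"sx":-0.8,"sy":0.2,"jaw":0.8},{"sx":-0.8,"sy":0.2,"jaw":0.8},{"sx":-0.8,"sy":0.2,"jaw":0.8},{"sx":-0.8,"sy":0.2,"jaw":0.8},{"sx":-0.8,"sy":0.2,"jaw":0.8},{"sx":-0.8,"sy":0.2,"jaw":0.8},{"sx":-0.6,"sy":0.1,"jaw":0.8},{"sx":-0.3,"sy":0.04,"jaw":0.8},{"yaw":-0.065,"jaw":0.8},{"yaw":-0.065,"jaw":0.8},{"yaw":-0.065,"jaw":0.8},{"yaw":-0.065,"jaw":0.8},{"yaw":-0.0715,"jaw":0.8},{"jaw":0.8},{"jaw":0.8}])

```text
t: 16.4
eef_pos: [0.5412, -0.2845, 0.1922]
tool_rot: [-0.001, 0.451, 0.893, 0.0]
contact_force: [-0.1, 0.2, -0.2]
gripper_width: 0.799
grasp_force: 0.0
```

```bash
python3 -c "from h import *;need(.5436,-.285,-.011,126.6)
i=bot.read_camera('top');j=bot.read_camera('side');cv2.imwrite('pics/t5.png',i);cv2.imwrite('pics/s5.png',j)
cv2.imwrite('pics/c6.png',np.hstack([crop('top',190,90,130,145,3,i),crop('side',255,150,130,145,3,j)]))"
```

```text
t16.4 eef [ 0.5412 -0.2845  0.1922] head 126.45 tilt [-0.0007  0.0008] need now-axes [-0.0021  0.0017  0.2032] after-turn [-0.0021  0.0017  0.2032] turn -0.003 F [-0.1  0.2 -0.2] w 0.799
```

View pics/c6.png

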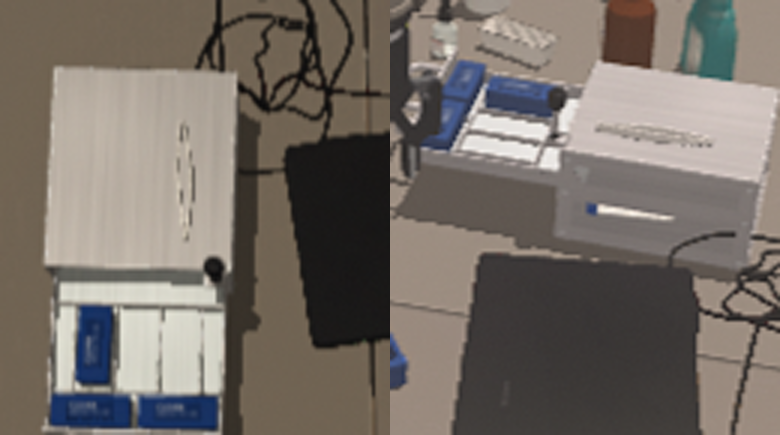

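The right back bay is empty: in the top crop it spans u 161–202, v 305–393. stored_back is in the left bay, the tray is out and the bolt is up. I'll work out the bay's centre and go down on the box.

Scaled: 0.04 m is 0.8, 0.01 m is 0.2.

nudge_tcp(motion=[{"sx":-0.02,"sy":0.02,"sz":0.4,"jaw":0.8},{"sx":-0.02,"sy":0.02,"sz":0.8,"jaw":0.8},{"sz":0.8,"jaw":0.8},{"sz":0.8,"jaw":0.8},{"sz":0.6,"jaw":0.8},{"sz":0.4,"jaw":0.8},{"sz":0.2,"jaw":0.8},{"jaw":0.8},{"jaw":0.8}])

```text
t: 17.4
eef_pos: [0.5451, -0.286, -0.0065]
tool_rot: [0.001, 0.449, 0.893, 0.0]
contact_force: [0.4, 0.2, -0.5]
gripper_width: 0.804
grasp_force: 0.0
```

```bash
python3 - <<'E'
from h import *
T=lambda u,v,z:onz("top",190+(u+.5)/3-.5,90+(v+.5)/3-.5,z)
np.set_printoptions(precision=4,suppress=True)
for p in [(161,310),(161,388),(202,310),(202,388)]:print(T(*p,.08))
print("left box centre top",T(95,345,.104),"front boxes",T(90,411,.104),T(178,411,.104))
t=cv2.imread("pics/t5.png").mean(2).astype(int)
for r in(200,205,210):print(r,t[r,205:268])
print("col",t[180:226,250],t[180:226,247])
need(.5436,-.285,-.010,126.6)
E
```

```text
[0.6446 0.0472 0.08  ]
[0.5593 0.0469 0.08  ]
[0.6443 0.0028 0.08  ]
[0.5589 0.0029 0.08  ]
left box centre top [0.6026 0.1155 0.104 ] front boxes [0.5319 0.1201 0.104 ] [0.5312 0.0272 0.104 ]
200 [ 94  98 146 136 211 216 216 212 211 193 122  76  57  51  45  48  59  60
  48  48  56  50  48  82 111 213 217 212 211 211 210 212 214 210 211 214
 213 207 184 211 213 212 212 211 212 209 211 210 210 209 207 205 187 209
 211 209 210 207 205 163  63  45  48]
205 [ 98  95  87 116 212 217 214 211 210 182  78  56  58  74 106  73  67  60
  47  55  55  47  74  82 109 210 212 209 211 209 209 211 210 207 209 211
 210 204 186 209 210 209 209 207 209 207 209 207 209 207 207 201 165 206
 209 208 207 205 207 180  65  45  48]
210 [110 151  78 117 210 216 211 208 210 192  78  54  59  72  81  70  70  56
  47  57  54  45 101 136 119 208 210 206 209 209 209 209 207 205 206 210
 203 173 136 204 209 208 206 204 206 204 206 205 206 206 203 163 111 205
 209 208 207 202 185 163  63  45  48]
col [104  95  96  95 103 176 209 210 210 211 210 165 106 173 211 212 212 210
 209 209 209 210 209 208 208 207 206 206 206 205 204 204 204 203 203 203
 203 203 203 204 197 145  77  56  70 106] [ 94  96  97  96 112 181 212 214 213 214 214 169 110 178 215 215 214 215
 214 214 212 211 211 210 210 209 208 207 206 206 206 205 205 204 203 203
 203 203 203 204 197 147  79  55  66  90]
t17.4 eef [ 0.5451 -0.286  -0.0065] head 126.58 tilt [ 0.0012 -0.0006] need now-axes [ 0.0017 -0.0006  0.0035] after-turn [ 0.0017 -0.0006  0.0035] turn -0.000 F [ 0.4  0.2 -0.5] w 0.804
```

Units first: shifts go in shares of 50 mm and turns go in shares of 2 rad. So 0.003 m is 0.06, 0.001 m is 0.02.

nudge_tcp(motion=[{"sx":0.02,"sz":0.06,"jaw":0.8},{"jaw":0.5},{"jaw":0.2},{"jaw":0.2},{"jaw":0.2},{"jaw":0.2},{"jaw":0.2},{"jaw":0.2}], grip_force=60)

```text
t: 18.2
eef_pos: [0.5443, -0.2852, -0.0095]
tool_rot: [0.001, 0.449, 0.893, -0.0]
contact_force: [-0.8, 0.8, 5.7]
gripper_width: 0.393
grasp_force: 61.0
```

Scaled: -0.04 m is -0.8, -0.03 m is -0.6, -0.1 rad is -0.05.

nudge_tcp(motion=[{"sz":-0.2,"jaw":0.2},{"sz":-0.4,"jaw":0.2},{"sz":-0.8,"jaw":0.2},{"sz":-0.8,"jaw":0.2},{"sz":-0.8,"jaw":0.2},{"sz":-0.6,"yaw":-0.05,"jaw":0.2},{"sz":-0.2,"yaw":-0.05,"jaw":0.2},{"yaw":-0.05,"jaw":0.2},{"yaw":-0.05,"jaw":0.2},{"yaw":-0.05,"jaw":0.2},{"yaw":-0.05,"jaw":0.2},{"yaw":-0.05,"jaw":0.2},{"yaw":-0.05,"jaw":0.2},{"yaw":-0.05,"jaw":0.2},{"jaw":0.2},{"jaw":0.2}])

```text
t: 19.8
eef_pos: [0.5433, -0.2851, 0.1796]
tool_rot: [-0.0, 0.017, 1.0, 0.0]
contact_force: [-1.2, 0.5, -1.8]
gripper_width: 0.389
grasp_force: 60.2
```

```bash
python3 -c "from h import *;need(.6025,.0257,.15,178.1)"
```

```text
t19.8 eef [ 0.5433 -0.2851  0.1796] head 178.01 tilt [-0.0004  0.0002] need now-axes [-0.0484  0.3127  0.0296] after-turn [-0.0489  0.3126  0.0296] turn -0.002 F [-1.2  0.5 -1.8] w 0.389
```

Scaled: 0.04 m is 0.8, 0.035 m is 0.7.

nudge_tcp(motion=[{"sx":-0.06,"sy":0.3,"jaw":0.2},{"sx":-0.08,"sy":0.5,"jaw":0.2},{"sx":-0.1,"sy":0.7,"jaw":0.2},{"sx":-0.12,"sy":0.8,"jaw":0.2},{"sx":-0.12,"sy":0.8,"jaw":0.2},{"sx":-0.12,"sy":0.8,"jaw":0.2},{"sx":-0.12,"sy":0.8,"jaw":0.2},{"sx":-0.12,"sy":0.7,"jaw":0.2},{"sx":-0.08,"sy":0.5,"jaw":0.2},{"sx":-0.06,"sy":0.3,"jaw":0.2},{"sy":0.06,"jaw":0.2},{"jaw":0.2},{"jaw":0.2}])

```text
t: 21.1
eef_pos: [0.6025, 0.0242, 0.1793]
tool_rot: [-0.0, 0.017, 1.0, -0.001]
contact_force: [-0.4, -1.2, -1.6]
gripper_width: 0.394
grasp_force: 60.2
```

```bash
python3 -c "from h import *;need(.6025,.0257,.085,178.1)"
```

```text
t21.1 eef [0.6025 0.0242 0.1793] head 178.03 tilt [-0.0006 -0.0013] need now-axes [-0.      0.0016  0.0943] after-turn [-0.      0.0016  0.0943] turn -0.001 F [-0.4 -1.2 -1.6] w 0.394
```

nudge_tcp(motion=[{"sy":0.03,"sz":0.3,"jaw":0.2},{"sz":0.6,"jaw":0.2},{"sz":0.5,"jaw":0.2},{"sz":0.3,"jaw":0.2},{"sz":0.14,"jaw":0.2},{"jaw":0.2},{"jaw":0.2}])

```text
t: 21.8
eef_pos: [0.6034, 0.0279, 0.0884]
tool_rot: [0.001, 0.016, 1.0, 0.0]
contact_force: [-0.2, 0.4, -1.1]
gripper_width: 0.39
grasp_force: 60.2
```

```bash
python3 -c "from h import *;need(.6025,.0257,.0625,178.1)
j=bot.read_camera('side');cv2.imwrite('pics/s6.png',j);i=bot.read_camera('top');cv2.imwrite('pics/t6.png',i)
cv2.imwrite('pics/c7.png',np.hstack([crop('side',262,150,80,75,6,j),crop('top',205,175,53,75,6,i)]))
R=Ro.from_euler('z',-1.9,degrees=True)
for s in[(x,y,z)for x in(-.042,.042)for y in(-.0175,) for z in(0,.032)]:
  q=R.apply(s)+[.6025,.0257,.0945-.0];print(s,((proj('side',q)-[262,150])*6).round())"
```

```text
t21.8 eef [0.6034 0.0279 0.0884] head 178.16 tilt [0.0014 0.0003] need now-axes [ 0.0009 -0.0022  0.0259] after-turn [ 0.0009 -0.0022  0.0259] turn 0.001 F [-0.2  0.4 -1.1] w 0.39
(-0.042, -0.0175, 0) [101. 273.]
(-0.042, -0.0175, 0.032) [102. 226.]
(0.042, -0.0175, 0) [243. 297.]
(0.042, -0.0175, 0.032) [246. 250.]
```

View pics/c7.png

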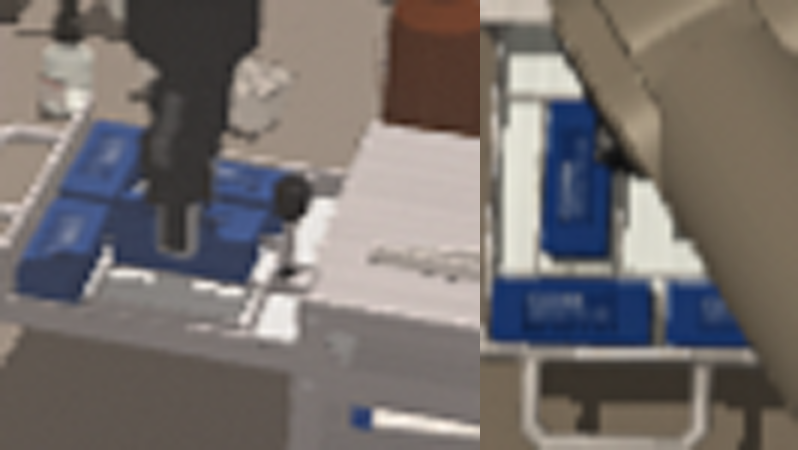

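The held box hangs over the right bay. Its near lower edge runs (105,265)–(250,288), within about 1 px (+x) of prediction, and the finger tips are about 14 mm above its underside, so they will clear the rails. I'll correct x and y, then lower.

Scaled: 0.004 m is 0.08, -0.002 m is -0.04.

nudge_tcp(motion=[{"sx":0.03,"sy":-0.04,"jaw":0.2},{"sz":0.08,"jaw":0.2},{"sz":0.08,"jaw":0.2},{"jaw":0.2},{"jaw":0.2}])

```text
t: 22.4
eef_pos: [0.6009, 0.0259, 0.0794]
tool_rot: [-0.0, 0.016, 1.0, 0.0]
contact_force: [0.4, -0.7, -1.8]
gripper_width: 0.39
grasp_force: 60.2
```

```bash
python3 -c "from h import *;need(.602,.0257,.0625,178.1)"
```

```text
t22.4 eef [0.6009 0.0259 0.0794] head 178.18 tilt [-0.0004  0.    ] need now-axes [-0.0011 -0.0001  0.0169] after-turn [-0.0011 -0.0001  0.0169] turn 0.001 F [ 0.4 -0.7 -1.8] w 0.39
```

Scaled: 0.004 m is 0.08, 0.003 m is 0.06.

nudge_tcp(motion=[{"sx":-0.02,"sz":0.08,"jaw":0.2},{"sz":0.08,"jaw":0.2},{"sz":0.06,"jaw":0.2},{"jaw":0.2}])

```text
t: 22.8
eef_pos: [0.6017, 0.0257, 0.0679]
tool_rot: [-0.001, 0.016, 1.0, -0.0]
contact_force: [0.4, -0.4, -1.2]
gripper_width: 0.389
grasp_force: 60.2
```

nudge_tcp(motion=[{"sz":0.04,"jaw":0.2},{"sz":0.04,"jaw":0.2},{"jaw":0.2},{"jaw":0.2}])

```text
t: 23.2
eef_pos: [0.6021, 0.0258, 0.0646]
tool_rot: [-0.0, 0.016, 1.0, 0.0]
contact_force: [-0.6, -0.3, -1.8]
gripper_width: 0.392
grasp_force: 60.2
```

```bash
python3 -c "from h import *;need(.602,.0257,.0625,178.1)"
```

```text
t23.2 eef [0.6021 0.0258 0.0646] head 178.18 tilt [-0.  0.] need now-axes [ 0.0001 -0.0001  0.0021] after-turn [ 0.0001 -0.0001  0.0021] turn 0.001 F [-0.6 -0.3 -1.8] w 0.392
```

Scaled: 0.001 m is 0.02.

nudge_tcp(motion=[{"sz":0.02,"jaw":0.2},{"sz":0.02,"jaw":0.2},{"jaw":0.2},{"jaw":0.2}])

```text
t: 23.6
eef_pos: [0.6021, 0.0258, 0.0626]
tool_rot: [-0.0, 0.016, 1.0, -0.0]
contact_force: [0.1, 0.0, -1.6]
gripper_width: 0.389
grasp_force: 60.3
```

nudge_tcp(motion=[{"sz":0.02,"jaw":0.2},{"sz":0.02,"jaw":0.2},{"jaw":0.2}])

```text
t: 23.9
eef_pos: [0.6034, 0.0257, 0.0624]
tool_rot: [0.001, 0.016, 1.0, -0.0]
contact_force: [-3.0, -1.9, 9.8]
gripper_width: 0.39
grasp_force: 61.5
```

Contact came at exactly the expected floor height. I'll release and rise.

Scaled: -0.04 m is -0.8, -0.03 m is -0.6.

nudge_tcp(motion=[{"sz":-0.02,"jaw":0.45},{"jaw":0.52},{"jaw":0.52},{"jaw":0.52},{"sz":-0.1,"jaw":0.52},{"sz":-0.3,"jaw":0.52},{"sz":-0.6,"jaw":0.52},{"sz":-0.8,"jaw":0.52},{"sz":-0.8,"jaw":0.52},{"sz":-0.4,"jaw":0.52},{"jaw":0.52}])

```text
t: 25.0
eef_pos: [0.6044, 0.0267, 0.2167]
tool_rot: [0.004, 0.016, 1.0, 0.0]
contact_force: [1.0, 0.0, -0.6]
gripper_width: 0.52
grasp_force: 0.0
```

nudge_tcp(motion=[{"sy":-0.4,"jaw":0.52},{"sy":-0.8,"jaw":0.52},{"sy":-0.8,"jaw":0.52},{"sy":-0.8,"jaw":0.52},{"sy":-0.8,"jaw":0.52},{"sy":-0.8,"jaw":0.52},{"sy":-0.8,"jaw":0.52},{"sy":-0.4,"jaw":0.52},{"jaw":0.52},{"jaw":0.52}])

```text
t: 26.0
eef_pos: [0.5928, -0.2534, 0.2112]
tool_rot: [-0.0, 0.016, 1.0, 0.001]
contact_force: [0.0, 0.1, -0.4]
gripper_width: 0.519
grasp_force: 0.0
```

```bash
python3 -c "from h import *
j=bot.read_camera('side');i=bot.read_camera('top')
cv2.imwrite('pics/c8.png',np.hstack([crop('top',200,160,72,80,5,i),crop('side',262,150,85,80,5,j)]))"
```

```text
(no output)
```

View pics/c8.png

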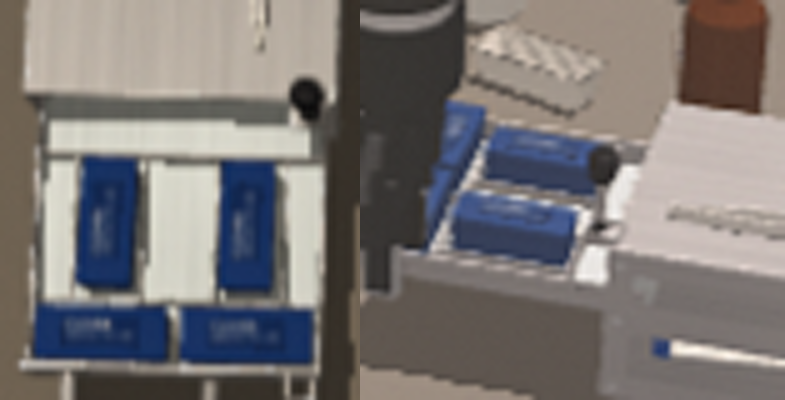

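The box lies flat in the right back bay (u 218–275, v 160–292), level with the stored box. The other boxes look undisturbed, the front panel is still at row 233 (tray fully out) and the knob is still up.

```bash
python3 -c "from station import bot;print(bot.hand_in())"
```

```text
the job is handed in; nothing more can be done
None
```

The job is handed in after 26 s: bolt right up, tray out at its stop, slide box lying flat in the empty right back bay; the last pictures showed the stored boxes undisturbed.

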